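# Weigh the sample pail on the hanging spring scale

## Task

Take the brass sample pail by its slanted black grip, hang it by the top of its hoop on the hook of the spring scale and let go, without pulling the scale down to its stop. Once it hangs upright and still and the hook has stopped bobbing, press the red record button all the way down. Leave the pail hanging there at rest, and do not push the other things about.

Things in the scene. Friction and masses are not known exactly. Their poses are not given: they have to be found in the camera images.
- pail_grip (a point): Middle of the hold on the loose pail's black grip, 75 mm in -x and 96 mm in +z from the centre of the pail's underside. Axes are the pail's: z up, -x towards the grip (roughly towards the robot's base). The grip is a bar 16 mm thick (y), 24 mm wide, slanting up and outward along (-0.643, 0, 0.766), 40 degrees from vertical, ending 30 mm above this point.
- pail_mid (a point): Middle of the loose brass pail, which stands on a fixed dark wooden block (120 x 120 x 60 mm high). The point is 40 mm above its underside, on its axis; axes are the pail's. It is empty, 0.3 to 0.6 kg, 80 mm high, 80 mm across the rim, 68 mm across the foot; grip and hoop are stiff and fixed to it.
- pail_hoop (a point): Top of the pail's steel wire hoop: centre of the wire (8 mm thick), 146 mm above the pail's underside, over its middle. The stiff hoop stands across the pail along the pail's y axis, its feet at y = +-41 mm on the rim, slightly arched so that the middle is highest. Axes are the pail's.
- hook_seat (a point): Where the centre of the hoop's wire lies when seated in the scale's hook; 235 mm above the table unloaded, going down with the hook. z up; -x is the way the hook opens (roughly towards the robot's base). Yellow J of 8 mm bar in the x-z plane: shank at x = +15 mm, free tip at x = -19 mm, tip's end 26 mm above this point. The wire comes in from -x with its centre 35 mm or more above it.
- scale_head (a point): Middle of the underside of the fixed grey scale head above the hook: a box 105 mm deep (x), 100 mm wide (y), 85 mm tall, axes as the hook's, its front edge 75 mm to -x of the hook's seat, underside 320 mm above the table. It overhangs the hung pail's grip, so the gripper must lean back to -x, about 40 degrees. 30 mm square post at x = 20, y = 105 mm from the seat; foot plate 12 mm thick.
- hook (a joint): How far the hook is pulled down (m): 0 with no load, stop at 0.050. Spring 200 N/m with light damping: the pail pulls it down 16 to 30 mm and bobs for about a second or two. Red and white bands come out of the head as it goes down.
- record (a joint): Travel of the red record button on the black console (m): 0 up, 0.006 fully down; a spring of 5 N brings it back.
- record_top (a point): Middle of the top face of the red record button (36 mm across), which is pressed straight down. It sits on a fixed black console 75 x 70 x 25 mm.
- cup: Glass cup, 58 mm across, 85 mm high, loose; origin at centre of underside. Leave alone.
- bowl: White bowl, 120 mm across, 60 mm high, loose; origin at centre of underside. Leave alone.
- jar: Amber jar with black cap, 72 mm across, 110 mm high, loose; origin at centre of underside. Leave alone.
- tin: White tin, 80 mm across, 90 mm high, loose; origin at centre of underside. Leave alone.
- tray: Steel tray 160 x 180 x 35 mm, loose; origin at centre of underside. Leave alone.
- spoon: Wooden spoon 160 mm long, loose; leave alone.
Not all that is in view belongs to the job. What is shaped like the part that bears record but pink or turquoise is not meant.

How it is judged (in metres and radians):
On the way, in this order (a step that is already met when the one before it is completed fails the run):
1. the pail hangs by its hoop from the hook, let go and settled (value of joint hook above 0.01 m and distance between pail_hoop and hook_seat below 0.015 m and angle between pail_hoop's own z axis and vertical below 0.3 rad and contact force between pail and the fingers below 0.05 N and contact force between pail and the arm below 0.05 N and linear speed of pail below 0.03 m/s and velocity of joint hook between -0.02 and 0.02 m/s), for 0.4 s.
2. the record button is pressed fully while the pail hangs still (all of step 1 and value of joint record above 0.0045 m), for 0.05 s.
At the end, for the whole second after the job is handed in: The pail hangs freely from the hook at rest: the hoop's top within 15 mm of the hook's seat, the hook pulled down over 10 mm, the pail within 0.3 rad of upright, slower than 0.03 m/s, hook slower than 0.02 m/s, untouched by the robot; the button is back up (under 2 mm) (all of step 1 and value of joint record below 0.002 m).
It fails at once if the record button is pressed before the pail hangs still and free (value of joint record above 0.003 m and not (value of joint hook above 0.01 m and distance between pail_hoop and hook_seat below 0.015 m and angle between pail_hoop's own z axis and vertical below 0.3 rad and contact force between pail and the fingers below 0.05 N and contact force between pail and the arm below 0.05 N and linear speed of pail below 0.06 m/s)).
It fails at once if the scale is pulled down to its stop (value of joint hook above 0.048 m).
It fails at once if a bystander is pushed more than 30 mm (distance of any of cup, jar, tin, bowl, tray, spoon from where it was at the start of the episode above 0.03 m).
It also fails if it takes over 56 s, if anything falls off the work surface, if the arm or the gripper's body presses on something with over 40 N, if the wrist force passes 120 N, or if a joint passes its speed limit or range.

## Robot

A 6-joint arm with a two-finger parallel gripper is mounted at the origin on the work surface. World frame = base frame: x ahead of the robot, y to its left, z up, the work surface at z = 0. Lengths are in m, angles in degrees, forces in N, time in s.
With the tool pointing down it reaches from about 0.3 to 0.75 m from the base axis. Payload 8.5 kg.
Tool frame: the origin (TCP) lies midway between the tips of the shut fingers; the grasp point (between the pads) lies 19 mm behind it (env.grip_depth is the distance from the TCP to the grasp point, in m); y points along the fingers, x is the direction in which the jaws open and shut, and the axes are right-handed (so a half turn about y gives the same grasp; the last joint's range is limited). The gripper opens to 85 mm and grips with 20 to 120 N. Pads are 22 mm wide; open, the fingers measure 114 mm over their backs; the gripper's body (76 mm by 85 mm) begins 54 mm behind the grasp point. The pads swing forward as they close: fully open they stand 13 mm farther back than shut.
Start: joints at [59.169, 21.807, 74.336, -0, 83.858, -12.336], TCP at [0.174, 0.522, 0.231] pointing down, gripper open.
Joint ranges: [-178.18, 178.18], [-50.72, 133.34], [12.68, 142.11], [-81.47, 261.47], [9.98, 163.14], [-165.26, 165.26]. Speed limits (degrees/s): [136.94, 136.94, 180, 180, 180, 180].

## Interface

Orientations are given as a 3x3 rotation matrix whose columns are the frame's x, y, z axes.
In Python, from rig import env gives the robot as it stands.
- The arm moves only by the shell command python3 -m inch 'ROWS' [FORCE]. ROWS is JSON, a list that holds one entry, the list of rows, each a list of 7 numbers: the gripper command: -1 is shut, 1 is fully open, values between are in proportion, then the shift along the world's x, y, z in cm, then the turn, a rotation vector about the world's x, y, z in degrees. In form: [[[grip, dx, dy, dz, rx, ry, rz], ...]]. A call has 1 to 20 rows; each row is the pose to reach, as a shift and turn from the pose commanded when the call began; what a row does not reach only later rows make up. A row lasts 1/8 s, in which the tool goes at most 62.5 mm and 10.7 degrees, less where a joint would pass 70% of its speed; a pose out of reach is approached as far as the arm can. A call with a gripper value outside its range is refused whole. The fingers move at their own pace and stop on an object; FORCE is the grip in N (left out, the last holds). Time passes only in rows, so rows that repeat a pose let the fingers close. It gives the time, the measured TCP pose, the force and the opening at its end, in the units of the state.
- env.observe(): the state, without advancing time (a new reading comes with each control period).
- env.get_image(name): name is "side" or "top"; returns a dict with "frame" (480x640x3 uint8, red, green, blue), "mtx" (3x3 intrinsics, pixels), "distortion" ([k1, k2, p1, p2, k3] as OpenCV has them; the pictures are not rectified), "rvec" (rotation vector, rad) and "tvec" (3), from world to camera coordinates, as OpenCV has them. Camera axes: x right, y down, z forward; pixel columns grow to the right and rows downward; lengths in m; the calibration is good to about 2 mm. A picture is of the moment at which its call begins. There is no depth.
- env.close_job(): hands the job in, once; it reports no verdict.
The state is a dict: "time_s": time; "q": joint angles; "qvel": joint speeds; "joint_efforts": joint torques, N m; "position": TCP position; "tool_rot": TCP orientation; "ft_force": force on the tool from outside, world axes, zero at the start; "wrist_torque": the same for the moment, N m; "grip_width": finger opening in m.
Only numpy, scipy, OpenCV 4.12 (cv2) and the standard library are available. Lean on these libraries where they do the work, as an engineer would, in place of code of your own. Each camera call takes 0.05 s, during which the arm holds its last target.

## Working session

There is one attempt and no reset: what is moved stays moved. The work goes in short steps, Python scripts to look and compute and a shell command to move; the robot and the scene stay as the last step left them, time stands still between calls to the robot, and variables do not carry over. Pictures are saved under pics/ and viewed, and the job is handed in when it is done.

```bash
mkdir -p pics; ls
python3 - <<'E'
from rig import env
import cv2,pickle
o=env.observe();print(o)
for n in("side","top"):
    d=env.get_image(n);cv2.imwrite(f"pics/{n}0.png",d["frame"][:,:,::-1]);pickle.dump(d,open(f"{n}0.pkl","wb"))
    print(n,d["mtx"],d["distortion"],d["rvec"],d["tvec"])
E
```

```text
pics
{'time_s': 0.0, 'q': array([ 5.91709353e+01,  2.18413073e+01,  7.43848016e+01,  5.96294902e-04,
        8.38590711e+01, -1.23340555e+01]), 'qvel': array([ 0.01636872,  0.01280895, -0.00750413,  0.08020071,  0.02926619,
       -0.09808517]), 'joint_efforts': array([ 9.07805897e-04, -4.48457301e+01, -2.31279087e+01, -1.18530193e-04,
        4.67869409e-03, -3.27414021e-06]), 'position': array([0.1743007 , 0.5213383 , 0.23070853]), 'tool_rot': array([[ 3.17222555e-01, -7.70771708e-04, -9.48350809e-01],
       [ 9.48350013e-01, -1.27130030e-03,  3.17223322e-01],
       [-1.45014543e-03, -9.99998895e-01,  3.27676229e-04]]), 'ft_force': array([-0.71337246, -0.58789305, -0.72601039]), 'wrist_torque': array([ 0.01244703, -0.0311714 , -0.02868552]), 'grip_width': 0.08539446854588972}
side [[487.44247237   0.         318.41625877]
 [  0.         487.44247237 240.07005229]
 [  0.           0.           1.        ]] [-0.09754358  0.          0.          0.          0.        ] [ 2.06775872 -0.87913426  0.44784171] [-0.33888316  0.39451716  1.17515683]
top [[437.44511747   0.         314.19676555]
 [  0.         437.44511747 240.44014017]
 [  0.           0.           1.        ]] [-0.00177821  0.          0.          0.          0.        ] [ 2.13326881 -2.06503339  0.23404688] [0.01949775 0.56292726 1.31358197]
```

View pics/side0.png

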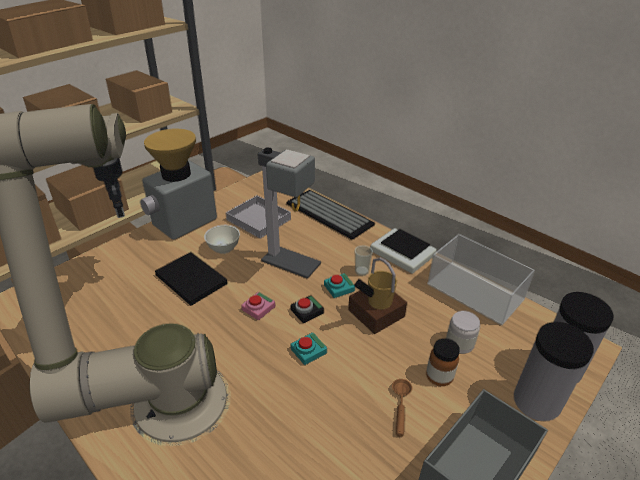

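View pics/top0.png

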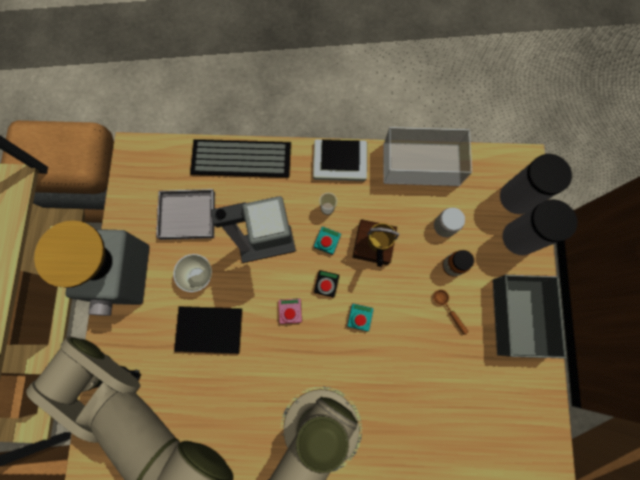

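The side view shows four button consoles:
- pink at side (258,305), top (290,312)
- turquoise at side (340,285), top (326,241)
- turquoise at side (309,347), top (360,318)
- black at side (307,308), top (326,285)

Only the black one fits the description. The pail stands on its block at side (378,290), top (380,240). The scale is at side (290,170), top (267,220). I'll enlarge these to confirm.

Run:
```python
import cv2
s=cv2.imread("pics/side0.png");t=cv2.imread("pics/top0.png")
def c(im,x,y,w,h,k,n): cv2.imwrite(n,cv2.resize(im[y:y+h,x:x+w],None,fx=k,fy=k,interpolation=cv2.INTER_CUBIC))
c(s,280,235,140,105,5.7,"pics/s_pail.png")
c(t,300,200,130,100,6,"pics/t_pail.png")
c(s,240,140,100,140,4.2,"pics/s_scale.png")
c(t,200,180,110,90,6,"pics/t_scale.png")
```

```text
(no output)
```

View pics/s_pail.png

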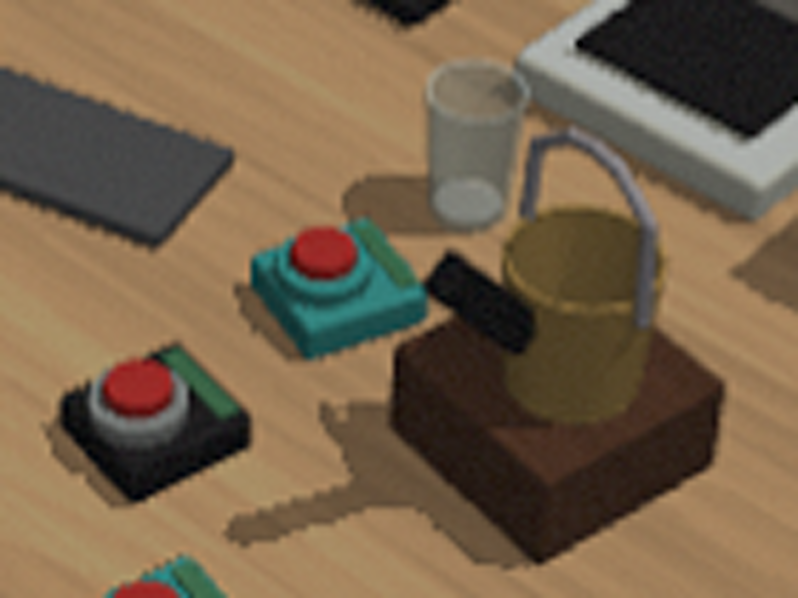

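View pics/t_pail.png

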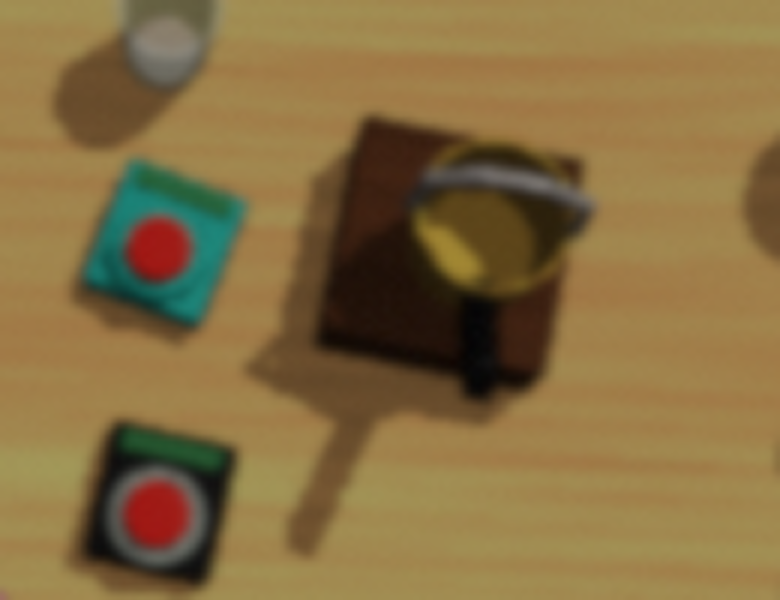

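View pics/s_scale.png

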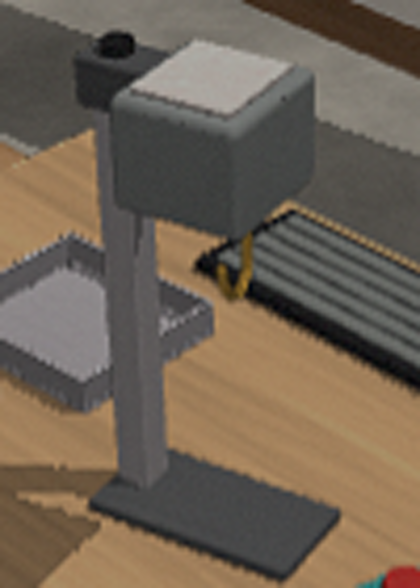

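View pics/t_scale.png

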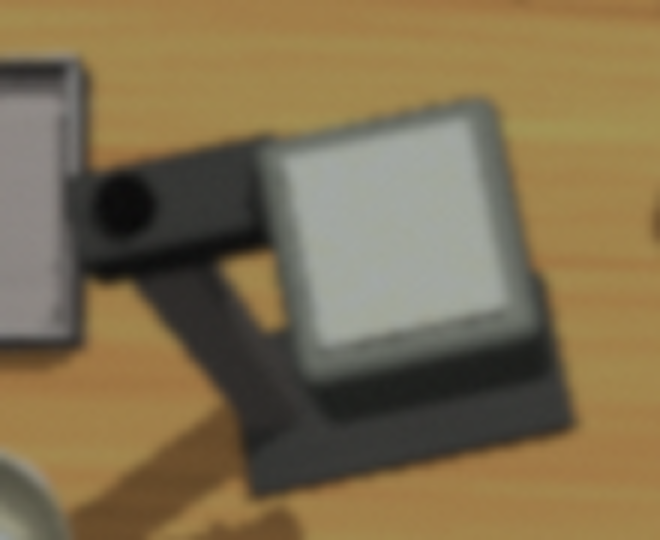

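```bash
cat > h.py <<'E'
import numpy as np,cv2,pickle
from scipy.optimize import least_squares
def cam(n,s="0"): return pickle.load(open(f"{n}{s}.pkl","rb"))
def proj(d,P): return cv2.projectPoints(np.array(P,float).reshape(-1,3),np.array(d["rvec"],float),np.array(d["tvec"],float),d["mtx"],np.array(d["distortion"],float))[0].reshape(-1,2)
def uncrop(x0,y0,k,p): return (np.array(p,float)+.5)/k-.5+[x0,y0]
def campos(d): R=cv2.Rodrigues(np.array(d["rvec"],float))[0]; return -R.T@np.array(d["tvec"]).ravel()
def onz(d,p,z):
    n=cv2.undistortPoints(np.array([[p]],float),d["mtx"],np.array(d["distortion"],float))[0,0]
    R=cv2.Rodrigues(np.array(d["rvec"],float))[0];c=campos(d);r=R.T@np.array([n[0],n[1],1]);return c+r*(z-c[2])/r[2]
def Rz(a): c,s=np.cos(a),np.sin(a);return np.array([[c,-s,0],[s,c,0],[0,0,1]])
def fit(obs,x0,z0=0):
    f=lambda v,full=False:np.concatenate([(proj(d,Rz(v[2])@np.array(P)+[v[0],v[1],z0])[0]-p) for d,P,p in obs])
    r=least_squares(f,x0,loss="soft_l1");return r.x,f(r.x).reshape(-1,2)
E
python3 - <<'E'
from h import *
S,T=cam("side"),cam("top")
print(campos(S),campos(T))
s=lambda *p:uncrop(280,235,5.7,p);t=lambda *p:uncrop(300,200,6,p)
obs=[(S,[0,0,.08],s(583,258)),(S,[-.094,0,.119],s(442,270)),(S,[0,-.041,.08],s(645,320)),(S,[0,.041,.08],s(527,215)),
(T,[0,0,.08],t(495,219)),(T,[-.094,0,.119],t(478,388)),(T,[0,-.041,.08],t(583,225)),(T,[0,.041,.08],t(418,205)),(S,[0,0,.146],s(580,134))]
x,r=fit(obs,[.45,0,0],.06);print("pail",x,np.degrees(x[2]));print(r.round(1))
z=.025
print([onz(T,t(*p),.04) for p in[(156,515)]],[onz(S,s(*p),.045) for p in[(139,388)]])
c=[onz(T,t(*p),.025)[:2] for p in [(118,420),(236,450),(205,582),(85,552)]];print(c,np.mean(c,0))
c=[onz(S,s(*p),.025)[:2] for p in [(62,403),(250,420),(138,470)]];print(c)
s=lambda *p:uncrop(240,140,4.2,p);t=lambda *p:uncrop(200,180,6,p)
obs=[(T,[.03,.05,.405],t(262,148)),(T,[.03,-.05,.405],t(492,98)),(T,[-.075,-.05,.405],t(547,337)),(T,[-.075,.05,.405],t(303,388)),
(S,[-.075,-.05,.32],s(235,238)),(S,[-.075,.05,.32],s(115,205)),(S,[.03,-.05,.32],s(308,182)),
(S,[-.075,-.05,.405],s(235,127)),(S,[-.075,.05,.405],s(111,97)),(S,[.03,-.05,.405],s(316,68)),
(S,[-.019,0,.261],s(221,268)),(S,[0,0,.227],s(234,298)),(S,[.015,0,.26],s(248,262))]
x,r=fit(obs,[.45,.3,0]);print("scale",x,np.degrees(x[2]));print(r.round(1))
E
```

```text
[-0.27962371 -0.73162698  1.01882859] [0.25259615 0.02644705 1.40650652]
pail [ 0.56596552 -0.16583692 -0.15359259] -8.800207394701097
[[-0.1  0.1]
 [-0.6  1.1]
 [-0.4 -2.8]
 [-0.4 -0.1]
 [ 0.5 -0.5]
 [ 0.4 -0.3]
 [-0.6  1. ]
 [-0.3 -0.6]
 [ 2.5  3. ]]
[array([ 0.4242342 , -0.00236709,  0.04      ])] [array([ 0.42421235, -0.0051551 ,  0.045     ])]
[array([0.47611081, 0.0188774 ]), array([ 0.46206047, -0.0441828 ]), array([ 0.39172578, -0.02931977]), array([0.40540074, 0.03411997])] [ 0.43382445 -0.0051263 ]
[array([0.40363045, 0.03012367]), array([ 0.46134024, -0.04700761]), array([ 0.39717404, -0.03122731])]
scale [0.55303034 0.15593742 0.25006668] 14.327765110632141
[[-1.6 -1.2]
 [ 0.9 -1.4]
 [ 0.6  0.1]
 [-0.4  0.6]
 [ 0.5  3.2]
 [-1.4  1.6]
 [ 2.4 -0.3]
 [-0.2  1.9]
 [-2.3  0.2]
 [ 0.5  0. ]
 [-0.3 -0.1]
 [ 0.3 -0.5]
 [-0.6 -3.7]]
```

The crops confirm the black console (button at side (304,303), top (326,286)). The pail's hoop and black grip are also clear, with the grip pointing towards the base. Next I'll work out the grasp poses.

```bash
cat >> h.py <<'E'
from scipy.spatial.transform import Rotation as Ro
PAIL=np.array([.566,-.1658,.06]);PY=np.radians(-8.8)
SEAT=np.array([.553,.156,.235]);SY=np.radians(14.3)
def tool(yaw):
    x=Rz(yaw)@[0,1,0];y=Rz(yaw)@[.6428,0,-.766];return np.stack([x,y,np.cross(x,y)],1)
def delta(p,R,o):
    return ((p-o["position"])*100).round(2),np.degrees(Ro.from_matrix(R@o["tool_rot"].T).as_rotvec()).round(2)
E
python3 - <<'E'
from h import *
from rig import env
o=env.observe();R=tool(PY)
g=PAIL+Rz(PY)@[-.075,0,.096]
tcp=g+.019*R[:,1]
print("tcp grasp",tcp)
print("pre (-80mm)",delta(tcp-.08*R[:,1],R,o)); print("grasp",delta(tcp,R,o))
S,T=cam("side"),cam("top")
s=uncrop(280,235,5.7,(139,388));t=uncrop(300,200,6,(156,515))
f=lambda v:np.concatenate([proj(S,v)[0]-s,proj(T,v)[0]-t])
r=least_squares(f,[.42,0,.04]);print("btn",r.x,r.fun)
E
```

```text
tcp grasp [ 0.5039523  -0.15619451  0.141446  ]
pre (-80mm) (array([ 27.88, -66.97,  -2.8 ]), array([ -9.38, -38.95,   9.32]))
grasp (array([ 32.96, -67.76,  -8.93]), array([ -9.38, -38.95,   9.32]))
btn [ 0.424837   -0.00305413  0.04291119] [-0.35248886  0.06259828  0.24768394 -0.30117081]
```

```bash
python3 -m inch '[[[1,3,-7,5,0,0,0],[1,6,-14,9,0,0,0],[1,9,-21,11,0,-6,2],[1,11,-28,12,-2,-13,3],[1,13,-35,12,-4,-20,5],[1,15,-42,12,-6,-27,6],[1,18,-49,12,-8,-33,8],[1,20,-55,11,-9.4,-39,9.3],[1,22,-61,9,-9.4,-39,9.3],[1,24,-66,6,-9.4,-39,9.3],[1,26,-67,2,-9.4,-39,9.3],[1,27.9,-67,-2.8,-9.4,-39,9.3],[1,27.9,-67,-2.8,-9.4,-39,9.3],[1,27.9,-67,-2.8,-9.4,-39,9.3]]]' 40
python3 - <<'E'
from h import *
from rig import env
o=env.observe();R=tool(PY)
g=PAIL+Rz(PY)@[-.075,0,.096]
tcp=g+.019*R[:,1]
print(o["q"],delta(tcp-.08*R[:,1],R,o),delta(tcp,R,o))
for n in("side","top"):
    d=env.get_image(n);pickle.dump(d,open(f"{n}1.pkl","wb"))
    x,y=(330,190) if n=="side" else (340,190)
    cv2.imwrite(f"pics/{n}1.png",cv2.resize(d["frame"][y:y+150,x-40:x+120,::-1],None,fx=4,fy=4,interpolation=2))
E
```

```text
time_s: 1.85
position: [0.4536, -0.1504, 0.2016]
tool_rot: [[0.155, 0.635, -0.757], [0.988, -0.098, 0.12], [0.002, -0.766, -0.643]]
ft_force: [0.4, 0.1, 1.2]
grip_width: 0.0851
[ -45.16674381    4.60231477  115.86030841   43.76124346   33.44604601
 -157.92512482] (array([-0.05,  0.21,  0.12]), array([-0.09,  0.  ,  0.1 ])) (array([ 5.03, -0.58, -6.01]), array([-0.09,  0.  ,  0.1 ]))
```

View pics/side1.png

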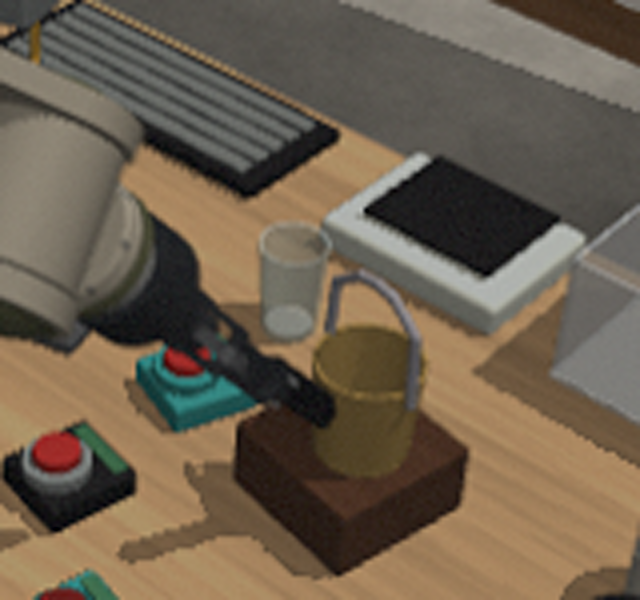

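View pics/top1.png

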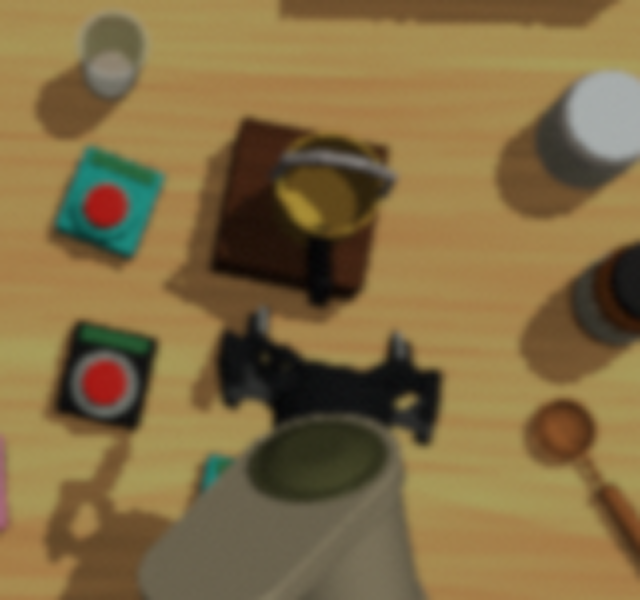

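```bash
python3 -m inch '[[[1,0,0,0,6.35,-0.98,-7.66],[1,0,0,0,12.7,-1.96,-15.3],[1,0,0,0,12.7,-1.96,-15.3]]]'; python3 -c "
from rig import env;print(env.observe()['q'])"
```

```text
time_s: 2.33
position: [0.4532, -0.1477, 0.2038]
tool_rot: [[0.4, 0.637, -0.659], [0.89, -0.097, 0.446], [0.22, -0.765, -0.606]]
ft_force: [0.9, -0.8, -0.2]
grip_width: 0.0857
[ -44.93260258    4.21335012  115.87514232   43.49682313   33.58467881
 -137.6462916 ]
```

The fingers line up either side of the grip end (top1 (318,298)). Joint 6 was at -158, close to its limit, so I'm turning half a turn about the tool axis to move away from it.

```bash
python3 -m inch '[[[1,0,0,0,6.4,-1,-7.65],[1,0,0,0,12.7,-2,-15.3],[1,0,0,0,19.1,-2.9,-23],[1,0,0,0,25.4,-3.9,-30.6],[1,0,0,0,31.8,-4.9,-38.3],[1,0,0,0,38.1,-5.9,-46],[1,0,0,0,44.5,-6.9,-53.6],[1,0,0,0,50.8,-7.8,-61.3],[1,0,0,0,57.2,-8.8,-69],[1,0,0,0,63.5,-9.8,-76.6],[1,0,0,0,69.9,-10.8,-84.3],[1,0,0,0,76.2,-11.8,-92],[1,0,0,0,82.6,-12.7,-99.6],[1,0,0,0,89,-13.7,-107],[1,0,0,0,95.3,-14.7,-115],[1,0,0,0,101.7,-15.7,-122.5],[1,0,0,0,101.7,-15.7,-122.5]]]'
cat >> h.py <<'E'
def tool2(yaw): return tool(yaw)@np.diag([-1,1,-1])
E
python3 - <<'E'
from h import *
from rig import env
o=env.observe();R=tool2(PY)
g=PAIL+Rz(PY)@[-.075,0,.096]
tcp=g+.019*R[:,1]
print(o["q"],delta(tcp-.08*R[:,1],R,o),delta(tcp,R,o))
E
```

```text
time_s: 4.45
position: [0.4533, -0.148, 0.2037]
tool_rot: [[-0.149, 0.635, 0.758], [-0.989, -0.099, -0.112], [0.004, -0.766, 0.643]]
ft_force: [0.1, 0.8, -0.3]
grip_width: 0.0855
[-44.86138111   4.24568731 115.80950932  43.21526578  33.52028436
  22.47736809] (array([-0.02, -0.03, -0.09]), array([ 0.22, -0.02, -0.22])) (array([ 5.06, -0.82, -6.22]), array([ 0.22, -0.02, -0.22]))
```

```bash
python3 -m inch '[[[1,1.3,-0.2,-1.55,0,0,-0.2],[1,2.5,-0.4,-3.1,0.2,0,-0.2],[1,3.8,-0.6,-4.7,0.2,0,-0.2],[1,4.6,-0.75,-5.6,0.2,0,-0.2],[1,5.1,-0.8,-6.2,0.2,0,-0.2],[1,5.1,-0.8,-6.2,0.2,0,-0.2],[1,5.1,-0.8,-6.2,0.2,0,-0.2]]]'
cat > look.py <<'E'
import sys
from h import *
from rig import env
tag=sys.argv[1]; a=list(map(int,sys.argv[2:]))
for i,n in enumerate(("side","top")):
    d=env.get_image(n);pickle.dump(d,open(f"{n}{tag}.pkl","wb"))
    x,y=a[2*i:2*i+2]
    cv2.imwrite(f"pics/{n}{tag}.png",cv2.resize(d["frame"][y:y+120,x:x+160,::-1],None,fx=5,fy=5,interpolation=2))
E
python3 look.py 2 300 230 310 190
```

```text
time_s: 5.32
position: [0.5043, -0.1564, 0.1417]
tool_rot: [[-0.156, 0.635, 0.757], [-0.988, -0.099, -0.12], [-0.002, -0.766, 0.643]]
ft_force: [-0.4, 0.4, -0.3]
grip_width: 0.0856
```

View pics/side2.png

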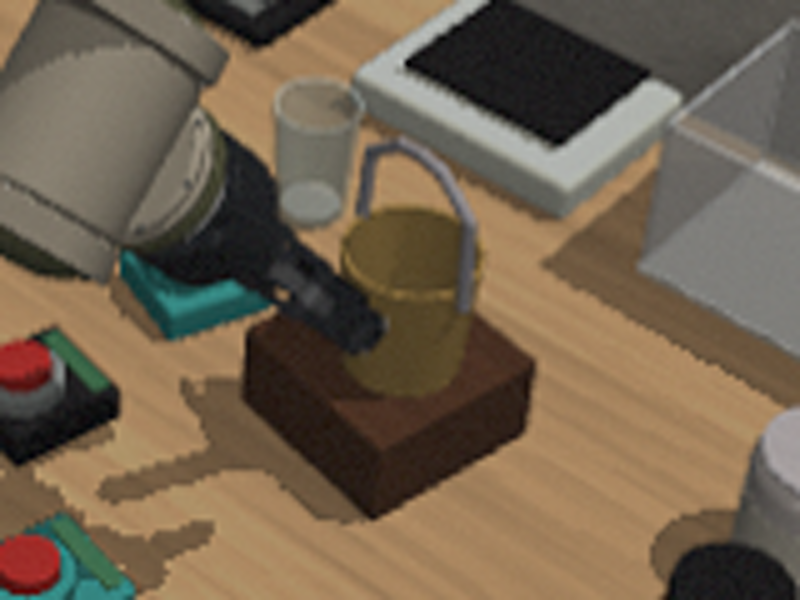

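View pics/top2.png

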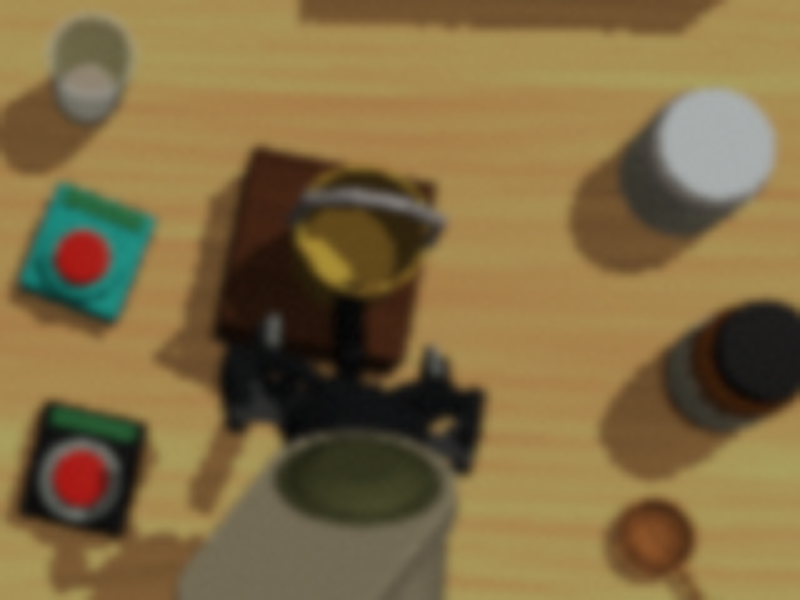

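The grip, at top2 (348,330), sits midway between the fingers at (272,330) and (432,360). I'm closing on it.

```bash
python3 -m inch '[[[0.2,0,0,0,0,0,0],[-0.2,0,0,0,0,0,0],[-0.5,0,0,0,0,0,0],[-1,0,0,0,0,0,0],[-1,0,0,0,0,0,0],[-1,0,0,0,0,0,0],[-1,0,0,0,0,0,0],[-1,0,0,0,0,0,0]]]' 60; python3 -c "
from rig import env;o=env.observe();print(o['wrist_torque'],o['position'])"
```

```text
time_s: 6.42
position: [0.5045, -0.1563, 0.1414]
tool_rot: [[-0.156, 0.635, 0.757], [-0.988, -0.098, -0.122], [-0.003, -0.766, 0.642]]
ft_force: [-1.3, 2.2, 2.6]
grip_width: 0.0149
[0.24247763 0.13368108 0.25944314] [ 0.50449518 -0.15633542  0.14136972]
```

```bash
python3 -m inch '[[[-1,0,0,1,0,0,0],[-1,0,0,2.5,0,0,0],[-1,0,0,5,0,0,0],[-1,0,0,8,0,0,0],[-1,0,0,11,0,0,0],[-1,0,0,11,0,0,0],[-1,0,0,11,0,0,0],[-1,0,0,11,0,0,0]]]' 60; python3 -c "
from rig import env;o=env.observe();print(o['wrist_torque'],o['position'])"; python3 look.py 3 300 180 310 190
```

```text
time_s: 7.42
position: [0.5039, -0.156, 0.2494]
tool_rot: [[-0.156, 0.633, 0.759], [-0.988, -0.097, -0.123], [-0.005, -0.768, 0.64]]
ft_force: [-0.7, 0.1, -5.6]
grip_width: 0.0152
[ 0.1838372   1.17908023 -0.03740237] [ 0.50393921 -0.15604163  0.24940716]
```

View pics/side3.png

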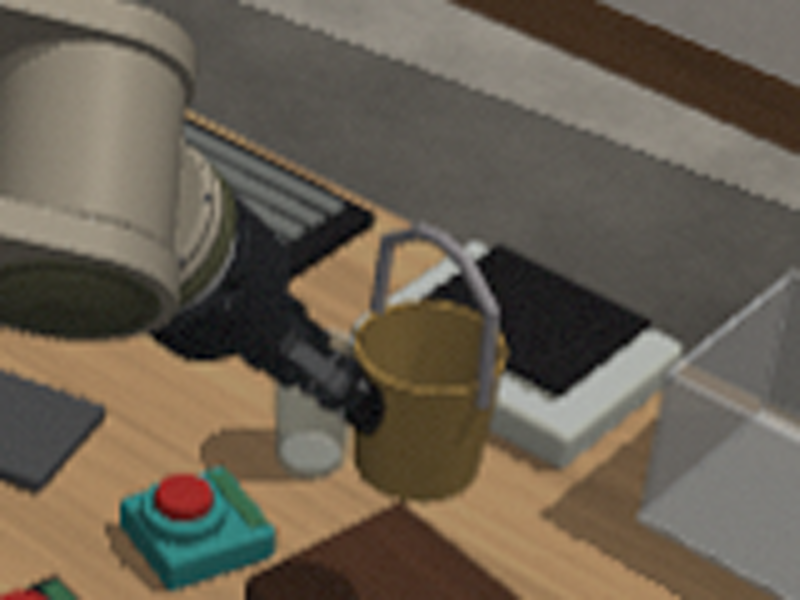

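View pics/top3.png

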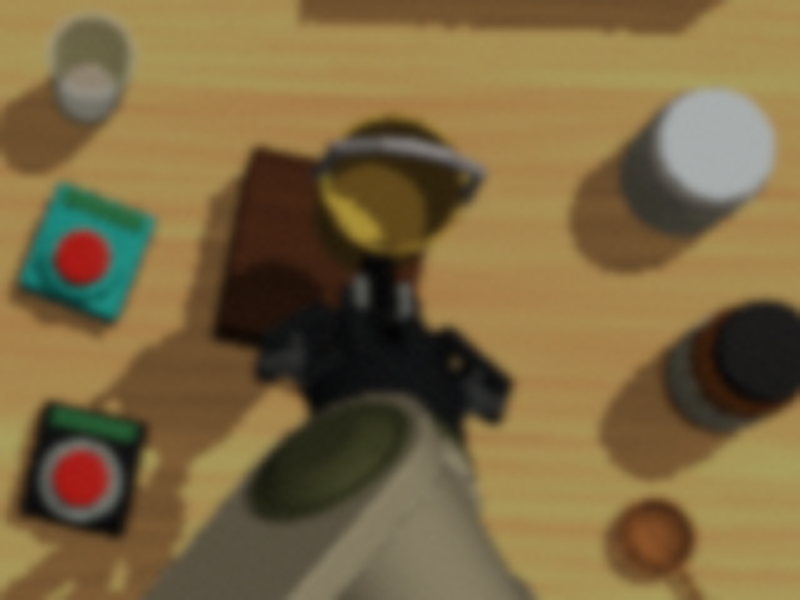

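Run:
```python
from h import *
S,T=cam("side","3"),cam("top","3")
s=lambda *p:uncrop(300,180,5,p);t=lambda *p:uncrop(310,190,5,p)
obs=[(S,[0,0,.08],s(432,347)),(S,[0,-.041,.08],s(487,400)),(S,[0,.041,.08],s(380,308)),
(T,[0,0,.08],t(392,189)),(T,[0,-.041,.08],t(474,190)),(T,[0,.041,.08],t(323,168)),
(T,[0,0,.146],t(403,150)),(S,[0,0,.146],s(440,237)),(S,[0,0,0],s(421,468))]
f=lambda v:np.concatenate([(proj(d,Ro.from_euler("ZY",[v[3],v[4]]).apply(P)+v[:3])[0]-p) for d,P,p in obs])
r=least_squares(f,[.566,-.166,.168,-.15,0],loss="soft_l1");print(r.x,np.degrees(r.x[3:]));print(r.fun if 0 else f(r.x).reshape(-1,2).round(1))
v=[.5655,-.1655,.168,-.154,0];print(f(np.array(v)).reshape(-1,2).round(1))
```

```text
[ 0.56915802 -0.16670999  0.16503163 -0.15759946 -0.01289363] [-9.02978371 -0.73875078]
[[-0.1  0.2]
 [-0.1 -2.5]
 [-0.4  0.5]
 [ 0.6 -1.6]
 [-1.   0.9]
 [-0.4 -0.1]
 [ 2.5 -0. ]
 [ 0.3  1.7]
 [-0.2 -0.7]]
[[-1.  -0.4]
 [-0.8 -3.2]
 [-1.3 -0.1]
 [ 0.4 -1. ]
 [-1.2  1.5]
 [-0.6  0.6]
 [ 2.4  0.3]
 [-0.3  0.8]
 [-1.3 -1.1]]
```

```bash
cat >> h.py <<'E'
HOFF=np.array([.0632,0,.064])
def tcp_for(hook_off,R=None):  # hoop offset from seat in hook frame
    return SEAT+Rz(SY)@(np.array(hook_off)-HOFF)
E
python3 - <<'E'
from h import *
from rig import env
o=env.observe();R=tool2(SY)
print(o["q"],delta(tcp_for([-.09,0,.048]),R,o))
E
```

```text
[-39.79003554   5.53255359 104.49351585  31.79106503  38.86497747
  39.78192499] (array([-9.97, 27.44, -3.11]), array([-0.22, -0.17, 23.31]))
```

```bash
python3 -m inch '[[[-1,-1,0.5,0,0,0,0],[-1,-3,2,0,0,0,1],[-1,-6,4,0,0,0,3],[-1,-8,7,0,0,0,5],[-1,-10,10,0,0,0,8],[-1,-10,13,0,0,0,11],[-1,-10,16,-0.5,0,0,14],[-1,-10,19,-1,0,0,17],[-1,-10,22,-1.5,0,0,20],[-1,-10,24.5,-2,0,0,22],[-1,-10,26.5,-2.5,-0.2,-0.2,23.3],[-1,-10,27.4,-3.1,-0.2,-0.2,23.3],[-1,-10,27.4,-3.1,-0.2,-0.2,23.3],[-1,-10,27.4,-3.1,-0.2,-0.2,23.3],[-1,-10,27.4,-3.1,-0.2,-0.2,23.3]]]'
python3 - <<'E'
from h import *
from rig import env
o=env.observe();R=tool2(SY)
print(o["q"],delta(tcp_for([-.09,0,.048]),R,o),delta(tcp_for([0,0,.048]),R,o))
E
python3 look.py 4 210 130 190 180
```

```text
time_s: 9.4
position: [0.4046, 0.1171, 0.2206]
tool_rot: [[0.246, 0.626, 0.74], [-0.969, 0.158, 0.189], [0.001, -0.764, 0.645]]
ft_force: [1.0, -0.3, -5.5]
grip_width: 0.0155
[ -9.98677137  -4.47594277 120.8724265   32.00577761  29.88855454
  42.54117001] (array([-0.  ,  0.1 , -0.16]), array([0.01, 0.19, 0.06])) (array([ 8.72,  2.33, -0.16]), array([0.01, 0.19, 0.06]))
```

View pics/side4.png

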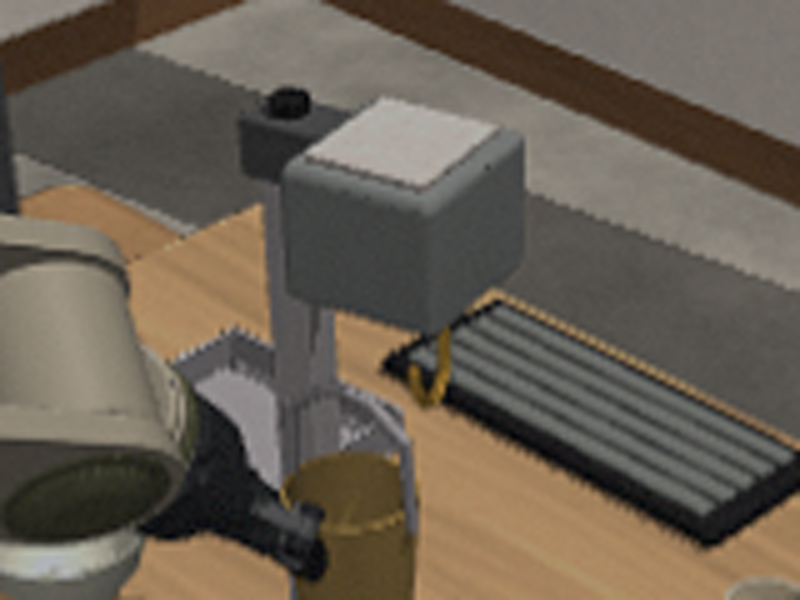

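View pics/top4.png

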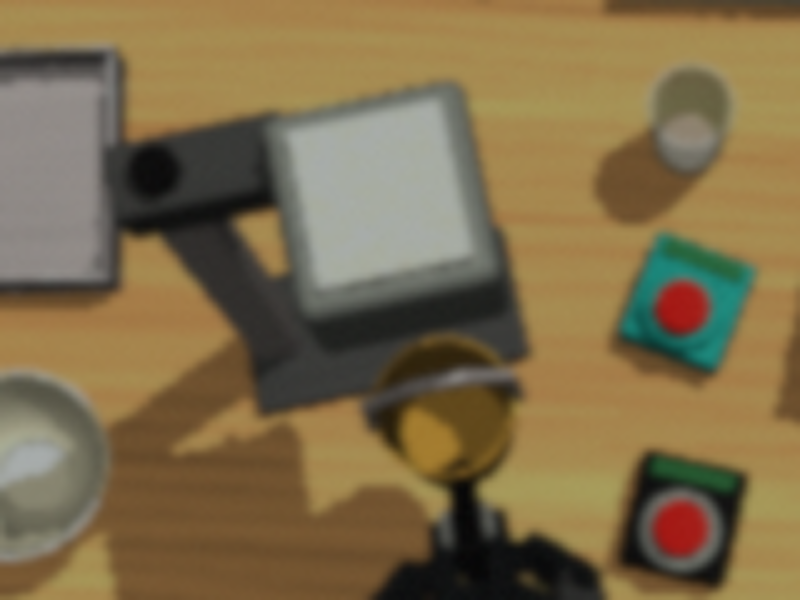

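The pail is held level in front of the scale. The hook is at side4 (430,385), and the hoop's near shoulder is at (408,440), against a tray. I'll overlay the model to check the fit before entering.

```bash
cat > ov.py <<'E'
import sys
from h import *
from rig import env
tag=sys.argv[1]; a=list(map(int,sys.argv[2:6])); o=env.observe()
y=o["tool_rot"][:,1]; yaw=np.arctan2(y[1],y[0])
hoop=o["position"]+Rz(yaw)@HOFF
print("hoop in hook frame mm",(Rz(-SY)@(hoop-SEAT)*1000).round(1),"yaw",np.degrees(yaw).round(1))
base=hoop-[0,0,.146]
th=np.linspace(0,2*np.pi,60)
L=[([base+Rz(yaw)@p for p in np.stack([.04*np.cos(th),.04*np.sin(th),0*th+.08],1)],(0,255,0)),
 ([base+Rz(yaw)@p for p in [[0,.041,.08],[0,0,.146],[0,-.041,.08]]],(255,0,255)),
 ([SEAT+Rz(SY)@p for p in [[.015,0,.085],[.015,0,0],[0,0,-.008],[-.019,0,0],[-.019,0,.026]]],(255,255,0)),
 ([SEAT+Rz(SY)@p for p in [[-.075,-.05,.085],[-.075,.05,.085],[-.075,.05,.17],[-.075,-.05,.17],[-.075,-.05,.085],[.03,-.05,.085],[.03,-.05,.17],[-.075,-.05,.17]]],(0,0,255))]
for i,n in enumerate(("side","top")):
    d=cam(n,tag);x,yy=a[2*i:2*i+2];im=cv2.resize(d["frame"][yy:yy+120,x:x+160,::-1],None,fx=5,fy=5,interpolation=2)
    for P,c in L:
        q=((proj(d,P)-[x,yy]+.5)*5-.5)
        cv2.polylines(im,[q.round().astype(np.int32)],False,c,1)
    cv2.imwrite(f"pics/ov_{n}{tag}.png",im)
E
python3 ov.py 4 210 130 190 180
```

```text
hoop in hook frame mm [-90.2  -1.1  49.5] yaw 14.2
```

View pics/ov_side4.png

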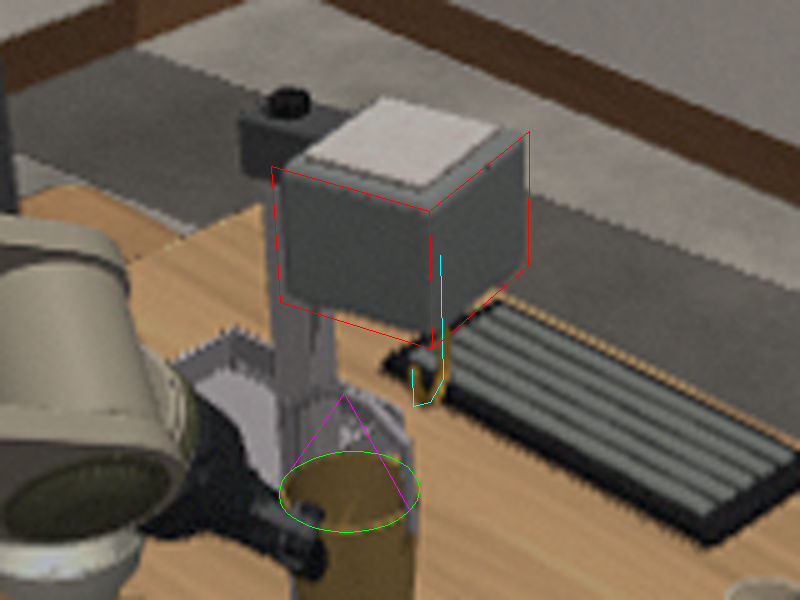

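View pics/ov_top4.png

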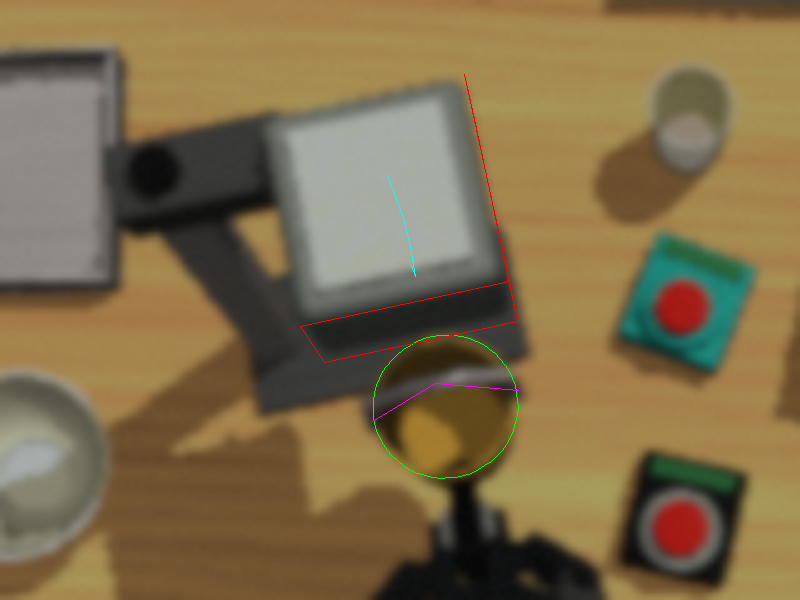

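The overlay agrees to within about 2 mm. I'm moving in over the hook.

```bash
python3 -m inch '[[[-1,1,0.3,-0.1,0,0.2,0],[-1,2.5,0.7,-0.1,0,0.2,0],[-1,4,1.1,-0.1,0,0.2,0],[-1,5.5,1.5,-0.1,0,0.2,0],[-1,7,1.9,-0.1,0,0.2,0],[-1,8,2.1,-0.1,0,0.2,0],[-1,8.6,2.3,-0.1,0,0.2,0],[-1,8.8,2.3,-0.1,0,0.2,0],[-1,8.8,2.3,-0.1,0,0.2,0],[-1,8.8,2.3,-0.1,0,0.2,0],[-1,8.8,2.3,-0.1,0,0.2,0]]]'
python3 look.py 5 210 130 190 180; python3 ov.py 5 210 130 190 180
```

```text
time_s: 10.88
position: [0.4923, 0.1405, 0.2194]
tool_rot: [[0.247, 0.622, 0.743], [-0.969, 0.159, 0.189], [-0.0, -0.766, 0.642]]
ft_force: [-0.5, -0.4, -5.0]
grip_width: 0.015
hoop in hook frame mm [ 0.6 -0.  48.4] yaw 14.3
```

View pics/side5.png

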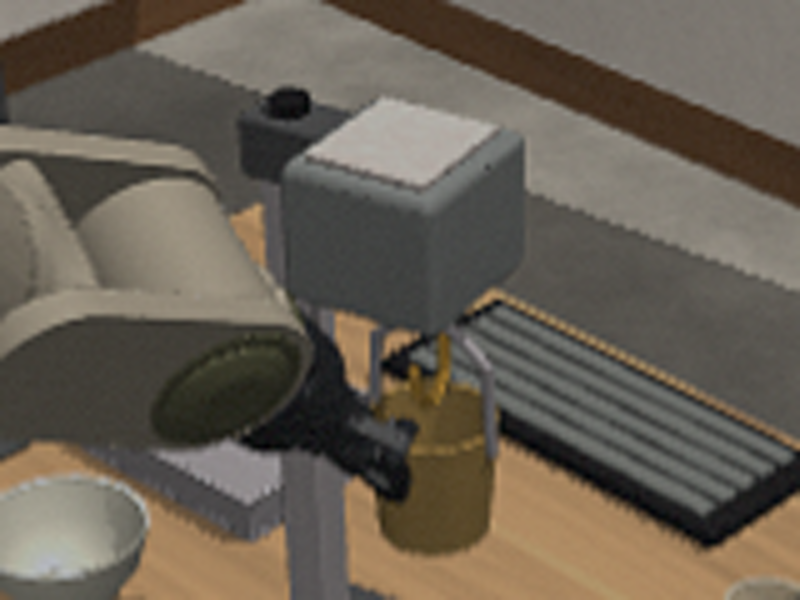

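View pics/ov_side5.png

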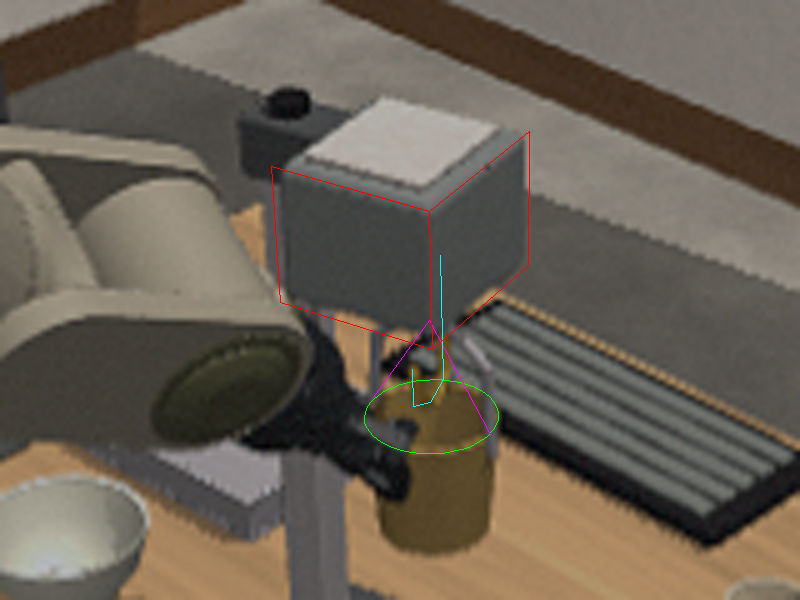

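Run:
```python
import cv2,pickle
d=pickle.load(open("side5.pkl","rb"))["frame"][:,:,::-1]
cv2.imwrite("pics/s5z.png",cv2.resize(d[185:245,270:320],None,fx=10,fy=10,interpolation=cv2.INTER_CUBIC))
```

View pics/s5z.png

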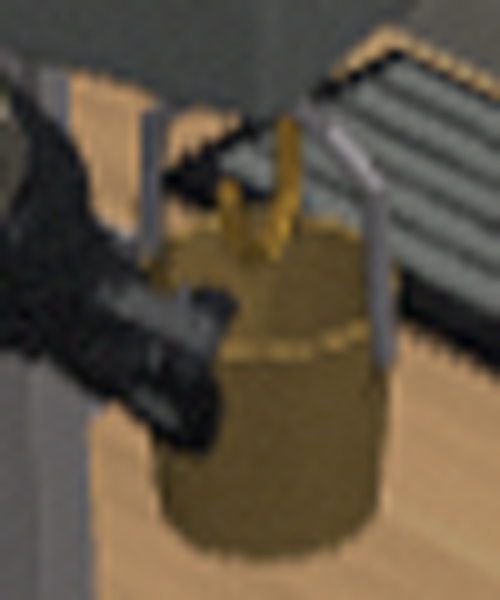

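The zoom shows the hook tip at (232,190) and shank at (285,140) inside the hoop's span, so the hoop top is over the hook. I'm lowering it.

```bash
python3 -m inch '[[[-1,0,0,-0.8,0,0,0],[-1,0,0,-1.6,0,0,0],[-1,0,0,-2.4,0,0,0],[-1,0,0,-3.2,0,0,0],[-1,0,0,-4,0,0,0],[-1,0,0,-4,0,0,0]]]'; python3 -m inch '[[[-1,0,0,0,0,0,0]]]'|grep ft;python3 -m inch '[[[-1,0,0,-0.5,0,0,0],[-1,0,0,-1,0,0,0],[-1,0,0,-1.5,0,0,0],[-1,0,0,-1.5,0,0,0]]]';python3 -m inch '[[[-1,0,0,0,0,0,0]]]'|grep ft
python3 look.py 6 210 130 190 180; python3 ov.py 6 210 130 190 180
```

```text
time_s: 11.72
position: [0.4922, 0.1406, 0.1785]
tool_rot: [[0.247, 0.621, 0.744], [-0.969, 0.159, 0.189], [-0.001, -0.767, 0.641]]
ft_force: [0.6, -0.4, -5.0]
grip_width: 0.0152
ft_force: [-0.2, 1.5, -4.3]
time_s: 12.35
position: [0.4925, 0.1406, 0.164]
tool_rot: [[0.247, 0.622, 0.743], [-0.969, 0.159, 0.189], [-0.0, -0.767, 0.642]]
ft_force: [0.2, 0.3, -3.4]
grip_width: 0.015
ft_force: [-0.7, 0.6, -3.9]
hoop in hook frame mm [ 0.8 -0.  -6.5] yaw 14.3
```

View pics/side6.png

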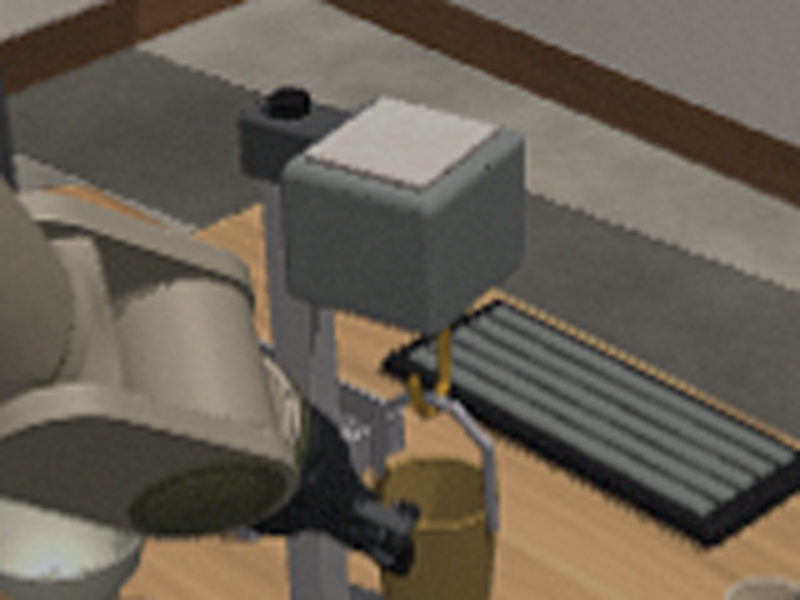

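The wire now lies in the hook at side6 (425,405), and the load has started moving to the scale (fz from -5 to -3.7). I'm lowering further.

```bash
python3 -m inch '[[[-1,0,0,-0.3,0,0,0],[-1,0,0,-0.6,0,0,0],[-1,0,0,-0.9,0,0,0],[-1,0,0,-1.2,0,0,0],[-1,0,0,-1.2,0,0,0],[-1,0,0,-1.2,0,0,0]]]'; for i in 1 2 3; do python3 -m inch '[[[-1,0,0,0,0,0,0]]]'|grep ft;done
python3 look.py 7 210 130 190 180; python3 ov.py 7 210 130 190 180
```

```text
time_s: 13.32
position: [0.4927, 0.1405, 0.1525]
tool_rot: [[0.247, 0.623, 0.743], [-0.969, 0.159, 0.189], [0.0, -0.766, 0.643]]
ft_force: [1.3, 0.9, -1.4]
grip_width: 0.0159
ft_force: [1.9, 1.3, -1.3]
ft_force: [3.6, 1.0, -1.9]
ft_force: [2.5, 0.8, -1.5]
hoop in hook frame mm [  0.9  -0.1 -18.6] yaw 14.3
```

View pics/side7.png

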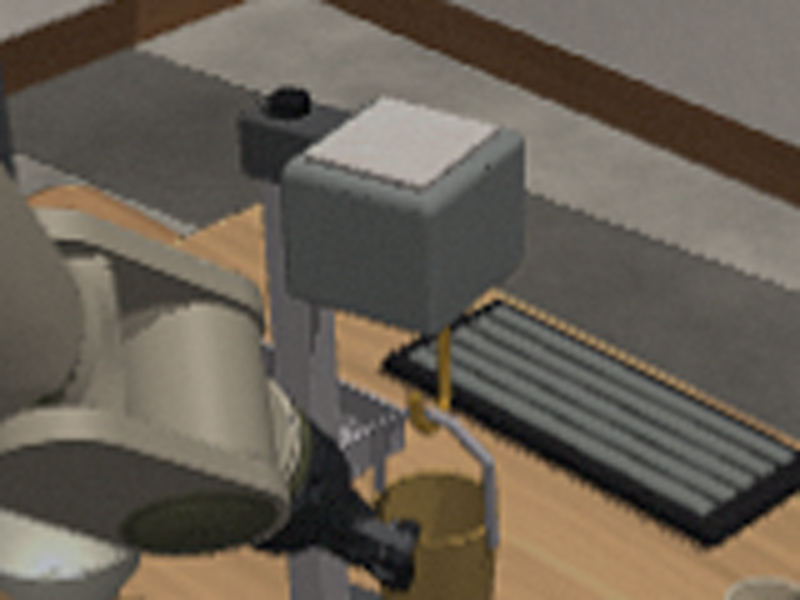

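Sideways force is +2 to +3 N in x, so the wire is riding on the tip side of the J. I'm shifting a little to +x and lowering the rest.

```bash
python3 -m inch '[[[-1,0.15,0.05,-0.2,0,0,0],[-1,0.3,0.1,-0.4,0,0,0],[-1,0.3,0.1,-0.6,0,0,0],[-1,0.3,0.1,-0.6,0,0,0]]]'; for i in 1 2 3 4; do python3 -m inch '[[[-1,0,0,0,0,0,0]]]'|grep ft;done; python3 ov.py 7 210 130 190 180
```

```text
time_s: 14.3
position: [0.4953, 0.1417, 0.1461]
tool_rot: [[0.247, 0.622, 0.743], [-0.969, 0.159, 0.189], [-0.0, -0.767, 0.642]]
ft_force: [-4.7, 1.0, 0.3]
grip_width: 0.0155
ft_force: [-4.1, -0.1, -1.1]
ft_force: [-3.7, 0.3, 0.2]
ft_force: [-6.2, -0.3, -0.4]
ft_force: [-5.2, 1.1, -0.7]
hoop in hook frame mm [  3.8   0.3 -24.7] yaw 14.3
```

```bash
python3 -m inch '[[[-1,-0.1,0,0,0,0,0],[-1,-0.2,-0.05,0,0,0,0],[-1,-0.2,-0.05,0,0,0,0]]]'; for i in 1 2 3 4; do python3 -m inch '[[[-1,0,0,0,0,0,0]]]'|grep ft;done
```

```text
time_s: 15.18
position: [0.4938, 0.1409, 0.1465]
tool_rot: [[0.246, 0.623, 0.742], [-0.969, 0.158, 0.189], [0.0, -0.766, 0.643]]
ft_force: [0.9, 0.2, -0.4]
grip_width: 0.0157
ft_force: [1.1, 1.2, -0.2]
ft_force: [0.9, 0.1, -0.2]
ft_force: [0.9, -0.2, -0.4]
ft_force: [1.0, -0.5, 0.3]
```

The tool is unloaded, so I'm releasing.

```bash
python3 -m inch '[[[-0.6,0,0,0,0,0,0],[-0.5,0,0,0,0,0,0],[-0.2,0,0,0,0,0,0],[0.2,0,0,0,0,0,0],[0.6,0,0,0,0,0,0],[1,0,0,0,0,0,0],[1,0,0,0,0,0,0],[1,0,0,0,0,0,0]]]'
python3 look.py 8 210 130 190 180
```

```text
time_s: 16.68
position: [0.4935, 0.1411, 0.1463]
tool_rot: [[0.247, 0.622, 0.743], [-0.969, 0.159, 0.189], [-0.0, -0.767, 0.642]]
ft_force: [0.3, -0.9, 0.5]
grip_width: 0.0855
```

View pics/side8.png

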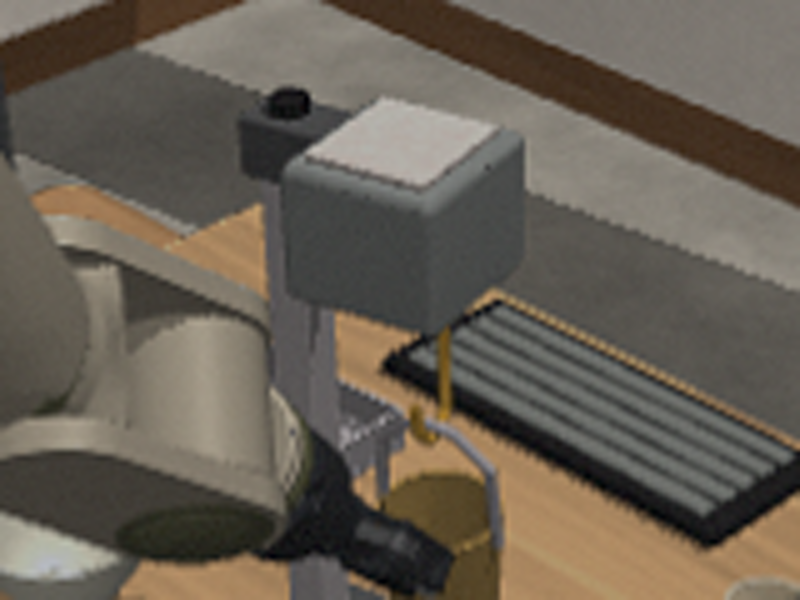

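View pics/top8.png

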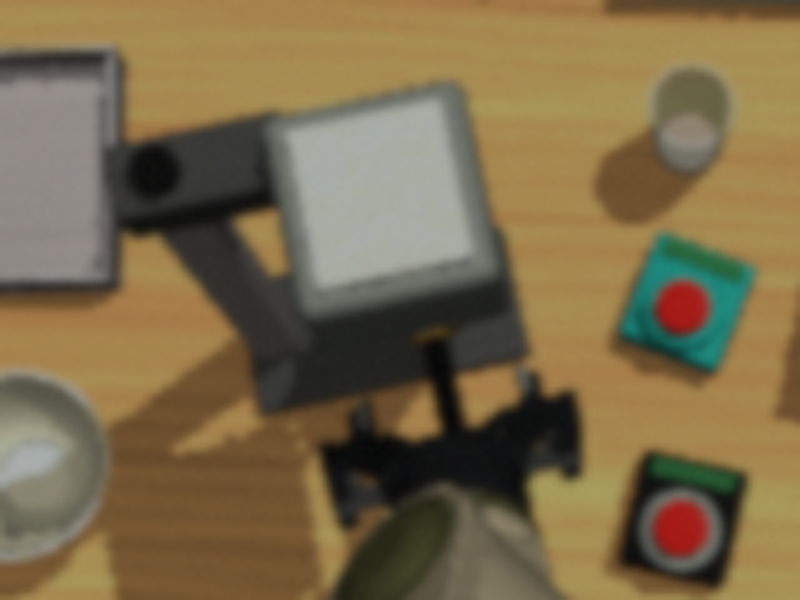

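The pail hangs in the hook at side8 (427,430). The fingers are open and clear of the bar, at top8 (362,415) and (527,380) with the bar at (445,390). I'm backing out along the bar.

```bash
python3 -m inch '[[[1,-0.6,-0.16,0.77,0,0,0],[1,-1.9,-0.5,2.3,0,0,0],[1,-3.7,-0.95,4.6,0,0,0],[1,-5.6,-1.4,6.9,0,0,0],[1,-7.5,-1.9,9.2,0,0,0],[1,-8.7,-2.2,10.7,0,0,0],[1,-10,-4,12,0,0,0],[1,-10,-6,12,0,0,0],[1,-10,-6,12,0,0,0]]]'
python3 look.py 9 210 150 190 180; sleep 0
python3 - <<'E'
from h import *
from rig import env
o=env.observe();print(o["q"])
E
```

```text
time_s: 17.9
position: [0.3935, 0.0801, 0.2665]
tool_rot: [[0.244, 0.623, 0.743], [-0.97, 0.157, 0.187], [0.0, -0.766, 0.643]]
ft_force: [-0.5, 0.1, -0.3]
grip_width: 0.085
[-19.94284593 -11.26705727 116.81324644  31.18548829  44.19806426
  39.04349595]
```

View pics/side9.png

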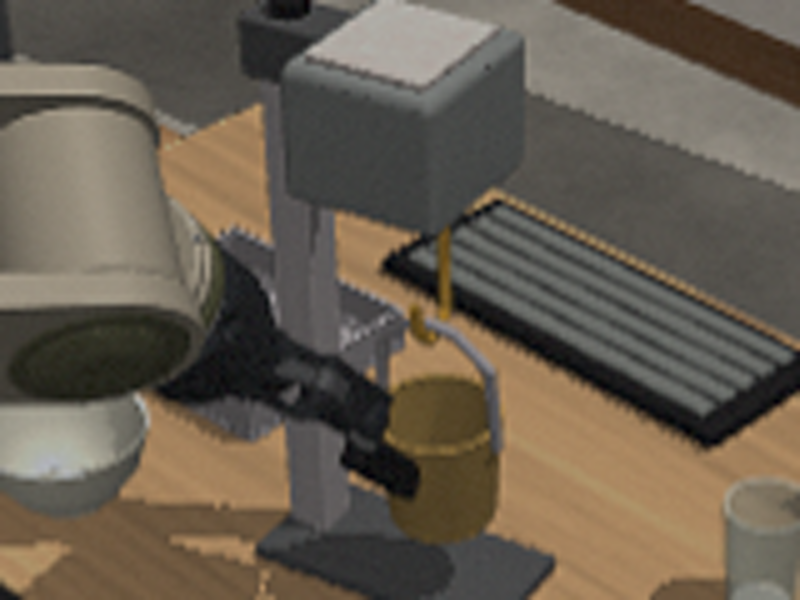

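View pics/top9.png

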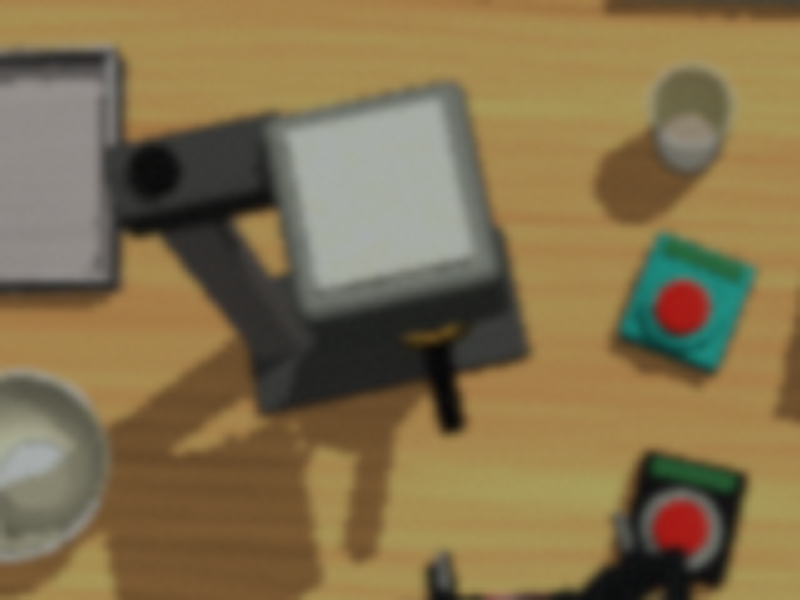

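The pail hangs upright and clear, with the hook well down at side9 (425,325). I'm going above the black console's button with the fingers shut and the tool vertical.

```bash
python3 -m inch '[[[0,0,-2,0,0,0,0],[-1,0,-4,0,-2.4,9.7,0],[-1,0.5,-6,0,-4.9,19.4,0],[-1,1.5,-8,-2,-7.3,29.1,0],[-1,3.1,-8.3,-5,-9.8,38.8,0],[-1,3.1,-8.3,-9,-9.8,38.8,0],[-1,3.1,-8.3,-13,-9.8,38.8,0],[-1,3.1,-8.3,-17,-9.8,38.8,0],[-1,3.1,-8.3,-18.5,-9.8,38.8,0],[-1,3.1,-8.3,-18.5,-9.8,38.8,0],[-1,3.1,-8.3,-18.5,-9.8,38.8,0]]]'
python3 look.py A 230 210 250 220
```

```text
time_s: 19.38
position: [0.4249, -0.0016, 0.0818]
tool_rot: [[0.247, -0.0, 0.969], [-0.969, 0.001, 0.247], [-0.001, -1.0, -0.0]]
ft_force: [-0.9, -1.4, 0.5]
grip_width: 0.0001
```

View pics/sideA.png

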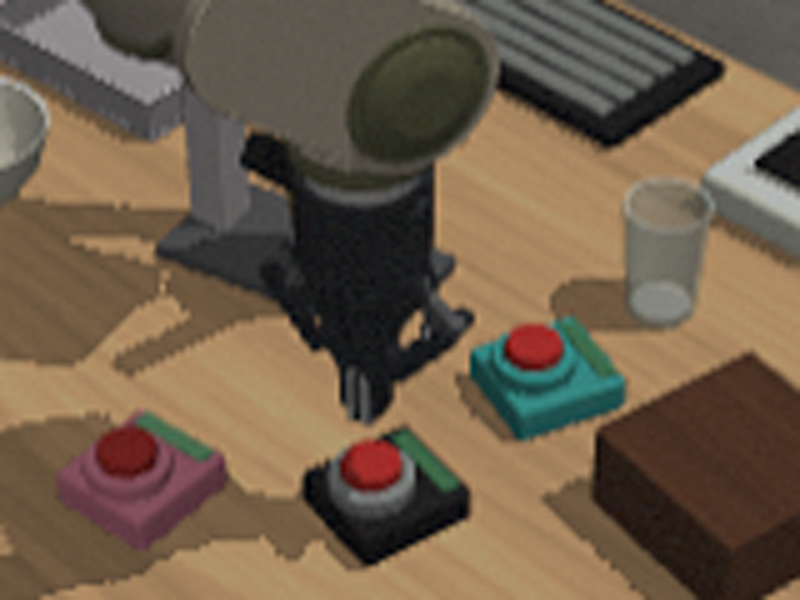

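View pics/topA.png

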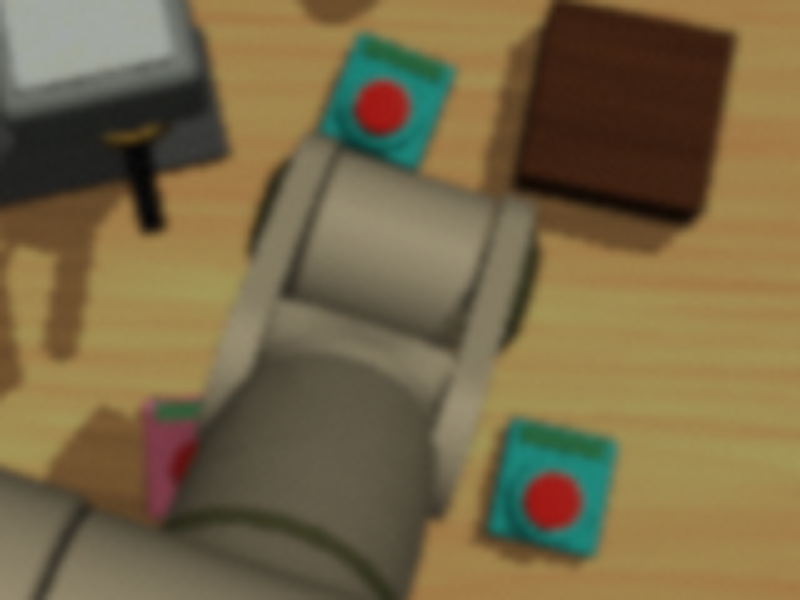

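The shut fingertips, at sideA (362,418), are right above the black console's red button at (372,465). The pail's grip hasn't moved. I'm pressing in small steps.

```bash
python3 -m inch '[[[-1,0,0,-1.5,0,0,0],[-1,0,0,-3,0,0,0],[-1,0,0,-3.6,0,0,0],[-1,0,0,-3.6,0,0,0]]]'|egrep 'pos|ft'; python3 -m inch '[[[-1,0,0,-0.2,0,0,0],[-1,0,0,-0.4,0,0,0],[-1,0,0,-0.4,0,0,0]]]'|egrep 'pos|ft'; python3 -m inch '[[[-1,0,0,-0.2,0,0,0],[-1,0,0,-0.2,0,0,0],[-1,0,0,-0.2,0,0,0]]]'|egrep 'pos|ft'
```

```text
position: [0.4244, -0.0019, 0.0456]
ft_force: [-1.2, 0.6, 1.8]
position: [0.4246, -0.0019, 0.0415]
ft_force: [-1.4, 0.6, 4.3]
position: [0.4246, -0.0019, 0.0407]
ft_force: [-6.9, 1.5, 24.9]
```

The force jumped to 25 N, against a 5 N spring, so the button is on its stop. I'll hold briefly, take a look, then lift.

```bash
python3 -m inch '[[[-1,0,0,0,0,0,0],[-1,0,0,0,0,0,0]]]'|egrep 'pos|ft'; python3 look.py B 230 210 250 220
python3 -m inch '[[[-1,0,0,1,0,0,0],[-1,0,0,3,0,0,0],[-1,0,0,7,0,0,0],[-1,-2,-3,11,0,0,0],[-1,-6,-8,13,0,0,0],[-1,-8,-13,13,0,0,0],[-1,-8,-13,13,0,0,0],[-1,-8,-13,13,0,0,0],[-1,-8,-13,13,0,0,0]]]'|egrep 'time|pos|ft'; python3 look.py C 240 150 230 190
```

```text
position: [0.4246, -0.0019, 0.0407]
ft_force: [-6.4, 2.1, 25.1]
time_s: 22.2
position: [0.3448, -0.1309, 0.1691]
ft_force: [0.7, -0.8, 0.1]
```

View pics/sideB.png

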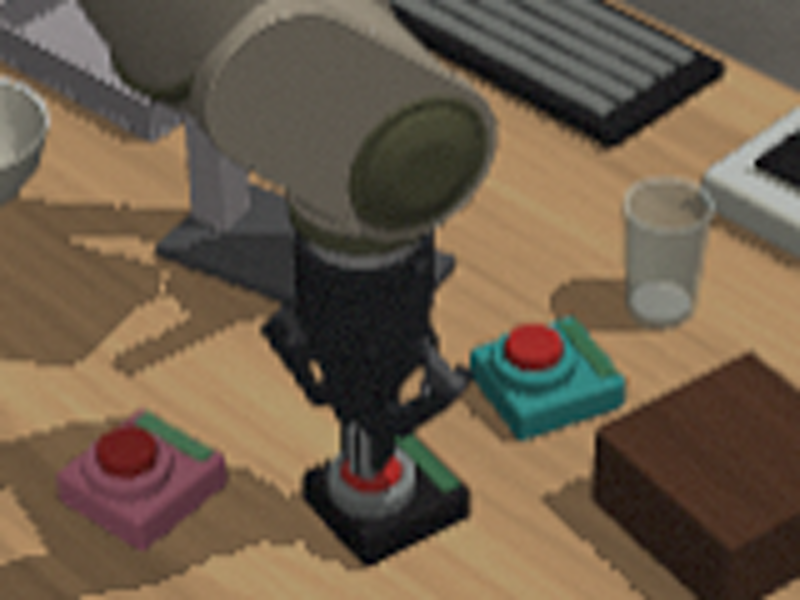

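View pics/sideC.png

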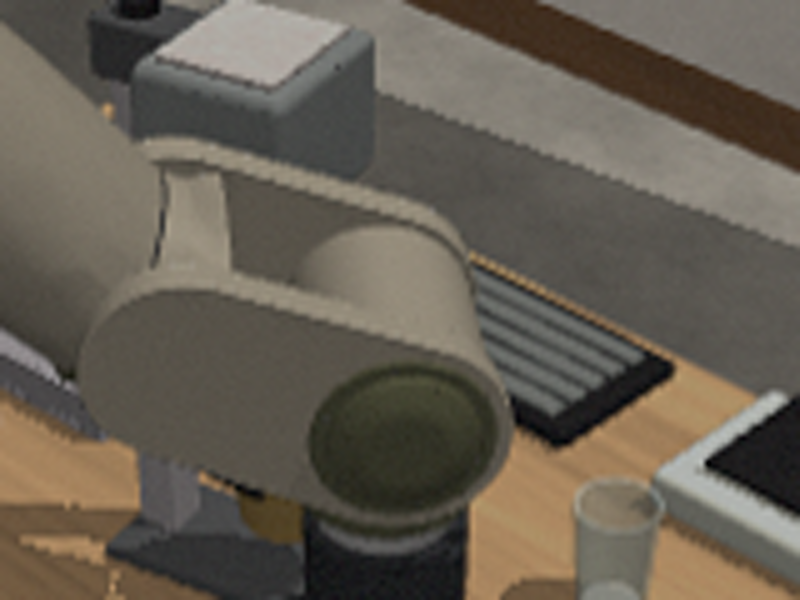

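View pics/topC.png

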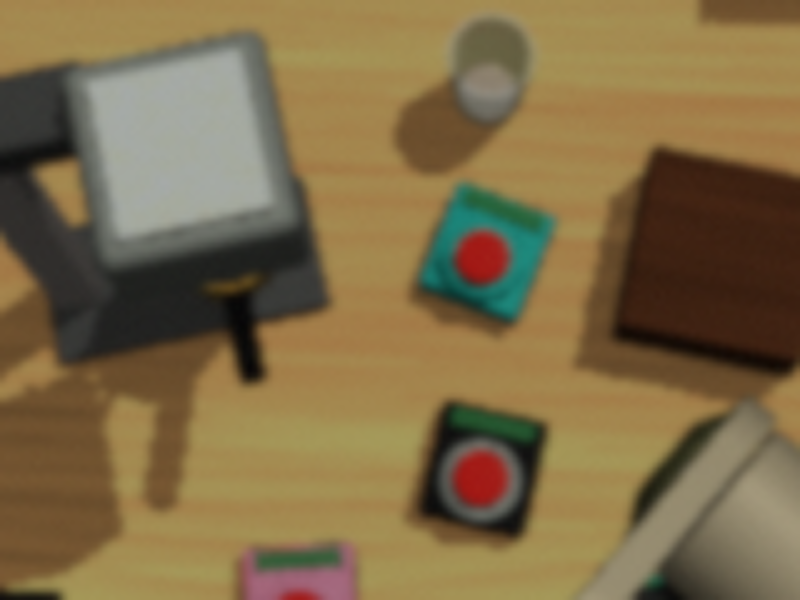

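sideB shows the button sunk into its ring at (370,475). topC shows it free again, with the pail's grip where it was. The arm hides the pail from the side camera, so I'm moving aside for one last check.

```bash
python3 -m inch '[[[-1,-2,-4,3,0,0,0],[-1,-3,-9,6,0,0,0],[-1,-3,-14,8,0,0,0],[-1,-3,-18,8,0,0,0],[-1,-3,-18,8,0,0,0],[-1,-3,-18,8,0,0,0],[-1,-3,-18,8,0,0,0]]]'|egrep 'time|pos|ft'; python3 look.py D 240 150 230 190; python3 -m inch '[[[-1,0,0,0,0,0,0],[-1,0,0,0,0,0,0],[-1,0,0,0,0,0,0]]]'|grep time; python3 look.py E 240 150 230 190;python3 - <<'E'
import cv2,numpy as np
from h import cam
a,b=[cam("side",t)["frame"][170:270,270:350].astype(int) for t in "DE"];print("D-E diff max/mean",abs(a-b).max(),abs(a-b).mean())
E
```

```text
time_s: 23.18
position: [0.3148, -0.3107, 0.2493]
ft_force: [0.5, -0.0, 1.0]
time_s: 23.65
D-E diff max/mean 56 2.1180416666666666
```

View pics/sideE.png

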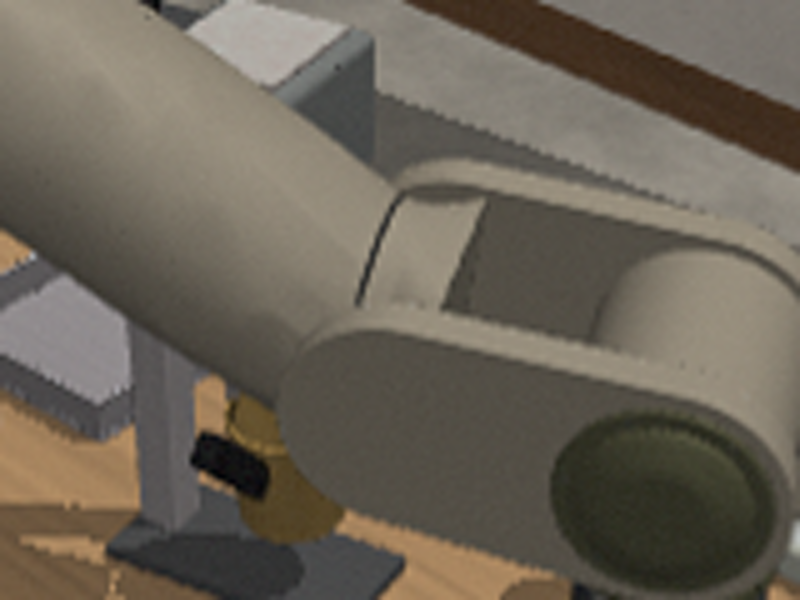

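The pail's foot at sideE (290,540) matches its position just after release: side9 (440,540), with the crop shifted by 150. So it still hangs upright at rest, with the arm well away.

```bash
python3 -c "
from rig import env;print(env.close_job())"
```

```text
the job is handed in; nothing more can be done
None
```

I took the pail by its black grip, hung it by its hoop on the scale hook, released it, and pressed the red button on the black console. I handed the job in at about 23.7 s of the 56 s allowed; no verdict is reported.

**Hanging:** I lowered the pail until the tool carried almost no load (about 0 to -0.4 N, from about -5 N while held). The hook was then about 25 mm down, clear of its 50 mm stop.

**Button:** I pressed it about 4 s after opening the gripper. It reached about 25 N against its 5 N spring, and the picture showed it sunk. The top view afterwards showed it free of the fingers.

**Last checks:**
- **Pail:** its foot is where it was just after release, and it looks upright.
- **Hook and hoop:** the arm hid them from the side camera in the last picture, so I did not see the seat again after the press.
- **Stillness:** a comparison of two late side pictures was inconclusive. The mean difference was 2, but the largest was 56, possibly from noise or the arm still settling.
- **Other things:** nothing looked moved in the views I took. I did not measure each one, and the jar, tin and spoon were out of the last pictures.

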